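# Drop scrap sections through the guarded gate

## Robot

A 6-joint arm with a two-finger parallel gripper is mounted at the origin on a cart in front of the work surface, level with it; the furniture and walls round the work are solid. World frame = base frame: x ahead of the robot, y to its left, z up, the work surface at z = 0. Lengths are in m, angles in degrees, forces in N, time in s.
With the tool pointing down it reaches from about 0.325 to 0.85 m from the base axis. Payload 15.5 kg.
Tool frame: the origin (TCP) lies at the very end of the fingers, on their centre line; the grasp point (between the pads) lies arm.grip_depth behind it (arm.grip_depth is the distance from the TCP to the grasp point, in m); z points along the fingers, y is the line along which they close (so a half turn about z gives the same grasp; the last joint's range is limited). The gripper opens to 91 mm and grips with 3 to 60 N. Pads are 32 mm wide; open, the fingers measure 118 mm over their backs; the gripper's body (76 mm by 178 mm) begins 60 mm behind the grasp point.
Start: joints at [71.362, 28.281, 77.091, -0, 74.628, -5.472], TCP at [0.142, 0.609, 0.214] pointing down, gripper open.
Joint ranges: [-166.48, 166.48], [-47.26, 123.95], [12.59, 153.08], [-70.14, 250.14], [6.76, 159.57], [-176.63, 176.63]. Speed limits (degrees/s): [108.29, 108.29, 147.25, 172.46, 172.46, 172.46].

## Interface

Orientations are given as a 3x3 rotation matrix whose columns are the frame's x, y, z axes.
In Python, from rig import arm gives the robot as it stands. Calls block until the motion is done:
- arm.move_to(position, orientation): joint-space move of the TCP to a pose.
- arm.move_l(position, orientation=None, feed=0.15): straight line of the TCP; orientation=None keeps the orientation; feed is the mean speed in m/s.
- arm.move_joints(angles): joint-space move.
- arm.grip(opening): finger opening in m; the grip force is fixed at half the most; returns when the fingers have stopped.
- arm.sleep(seconds).
- arm.solve_ik(position, orientation): joint angles nearest the present ones, or None.
- arm.snapshot(name): name is "scene" or "top" or "wrist"; returns the picture (384x512x3 uint8, red, green, blue); there is no depth.
- arm.get_calibration(name): a dict with "intrinsics" (3x3 intrinsics, pixels), "cam_to_world" (4x4, takes a point from camera to world coordinates). Camera axes: x right, y down, z forward; pixel columns grow to the right and rows downward; lengths in m; the calibration is good to about 2 mm. The wrist camera is an equidistant fisheye: a pixel r from the principal point sees the ray r / f radians off the axis. A picture is of the moment at which its call begins: read the wrist's pose just before it. get_calibration takes no time and is no camera call; for the wrist camera it gives the pose at the moment of the call.
A pose or a line that the arm cannot do raises arm.Unreachable and nothing moves.
- arm.sign_off(): hands the job in; it is judged then, once.
Readings, each from a call of its own:
- arm.current_t(): time.
- arm.current_joint_positions(): joint angles.
- arm.current_dq(): joint speeds.
- arm.current_tau(): joint torques, N m.
- arm.current_ee_pos(): TCP position.
- arm.current_tool_rot(): TCP orientation.
- arm.current_force(): force on the tool from outside, world axes, zero at the start.
- arm.current_torque(): the same for the moment, N m.
- arm.current_width(): finger opening in m.
- arm.current_grasp_force(): force on a finger pad.
Only numpy, scipy, OpenCV 4.12 (cv2) and the standard library are available. Lean on these libraries where they do the work, as an engineer would, in place of code of your own. Each camera call takes 0.05 s, during which the arm holds its last target. There are 200 camera calls.

## Task

Tip the hinged pan up so that all four black mounted sections slide into the square hopper. Then flip the safety catch back off the gate lever, and pull the lever all the way to its stop, so that the gate opens and the sections drop into the collecting tray below. The lever springs back, so finish while still holding it fully pulled, with all four sections in the tray; do not disturb the loose things lying round the hopper.

Things in the scene. Friction and masses are not known exactly. Their poses are not given: they have to be found in the camera images.
- hopper: Bench hopper, fixed: a 150 x 150 mm base plate that carries a collecting tray and an upright square tube. Origin: centre of the base's underside, on the tube's axis, z up. Numbers marked H are mm in this frame. The loading pan is on its +y side, lever and catch on its -y side; its -x side faces the robot, turned by a yaw of 0.08 to 0.38 rad.
- hopper_mouth (a point): Centre of the tube's open mouth, H [0, 0, 150]. Grey square tube, 84 mm inside, 3 mm walls, rim at z = 150 mm on three sides and 118 mm on the pan's side; closed below by the lever's gate plate at z = 66 mm.
- tray_floor (a point): Centre of the inner floor of the fixed, open collecting tray under the tube, H [0, 0, 8]. Tray 104 mm square outside, 3 mm walls, rim at z = 50 mm.
- pan (a joint): Tilt of the loading pan, rad: 0 level, grows as the handle is lifted, stop at 1.45. Light aluminium tray (150 g, 78 x 69 mm inside, walls 18 mm, open towards the tube). It falls back by itself when let go. The sections slide off by about 0.9 rad; 1.2 is ample.
- pan_hinge (a point): Middle of the pan's hinge axis, H [0, 48, 125], at the level of the pan's floor; the axis runs along the hopper's x.
- pan_handle (a point): Middle of the pan's handle: a round steel bar of 10 mm diameter, along the hopper's x, 78 mm long between its two side arms, with a free gap of 37 mm to the pan's end wall. It lies 114 mm from the pan's hinge axis, 5 mm above the floor plane of the pan (H [0, 162, 130] when level). It may turn in the fingers as the pan tips.
- section_1: Black mounted section, a disc of 30 mm diameter, 15 mm high, about 30 g. Origin: centre of its underside. Starts flat in the pan.
- section_2: Black mounted section, a disc of 30 mm diameter, 13 mm high. As section_1.
- section_3: Black mounted section, a disc of 30 mm diameter, 15 mm high. As section_1.
- section_4: Black mounted section, a disc of 30 mm diameter, 17 mm high. As section_1.
- catch (a joint): Angle of the safety catch, rad: 0 to 0.12 at the start (its tooth hangs in front of the lever bar and blocks it), grows as it is flipped up and back, stop at 1.7. From about 0.8 on the lever is free; flip it well past 1.2. It stays where it is left (light friction, about 0.5 N at the tab).
- catch_hinge (a point): Middle of the catch's level hinge axis, H [-1, -116, 105]; the axis runs along the lever's rest direction, H [0.609, -0.793, 0].
- catch_tab (a point): Middle of the top edge of the catch's upright tab (dark steel, 24 mm wide along the lever, 5 mm thick, 40 mm tall, top at z = 152 mm when closed, 16 mm nearer the robot than the hinge axis). To flip it, push the tab's upper part level along H [0.793, 0.609, 0], away from the robot, until it lies over, pointing that way.
- lever (a joint): Angle of the gate lever, rad: 0 at rest (gate shut), grows as the lever turns clockwise seen from above, towards the robot; stop at 1.31 (gate clear of the tube). A spring pulls it back to 0: about 2 N at the knob at the start, 6 N at the stop. Blocked while the catch is closed.
- lever_pivot (a point): Point on the lever's upright pivot axis, H [-62, -62, 96]. The lever, a steel bar 12 mm wide with its top at z = 96 mm, runs level from here to the knob; at rest it points along H [0.609, -0.793, 0], fully pulled along H [-0.61, -0.79, 0].
- lever_knob (a point): The lever's upright round black knob, 22 mm diameter, 42 mm tall (z = 96 to 138 mm), on the lever 145 mm from the pivot axis. This point: centre of its underside, on the bar's top. Being round it may turn in the fingers; the tool need not turn with the lever.
- steel_disc: Bystander: loose steel hardness block, disc 48 mm diameter, 16 mm high, lying to the left of the hopper's front. Origin: centre of the underside. Leave alone.
- ring_sample: Bystander: loose pale ring, 43 mm diameter, 14 mm high, behind the hopper. Leave alone.
- marker_pen: Bystander: loose marker, 128 mm long, 16 mm thick, lying left of the hopper near the front. Leave alone.

How it is judged (in metres and radians):
On the way, in this order (a step that is already met when the one before it is completed fails the run):
1. the pan is tipped up and all four sections are in the hopper tube, resting above the shut gate (value of joint pan above 0.4 rad and value of joint lever below 0.1 rad and height (world z) of section_1 between 0.058 and 0.16 m and x of section_1 in the frame of hopper between -0.045 and 0.045 m and y of section_1 in the frame of hopper between -0.045 and 0.045 m and height (world z) of section_2 between 0.058 and 0.16 m and x of section_2 in the frame of hopper between -0.045 and 0.045 m and y of section_2 in the frame of hopper between -0.045 and 0.045 m and height (world z) of section_3 between 0.058 and 0.16 m and x of section_3 in the frame of hopper between -0.045 and 0.045 m and y of section_3 in the frame of hopper between -0.045 and 0.045 m and height (world z) of section_4 between 0.058 and 0.16 m and x of section_4 in the frame of hopper between -0.045 and 0.045 m and y of section_4 in the frame of hopper between -0.045 and 0.045 m), for 0.1 s.
2. the safety catch is flipped back (past 1.2 rad) while the lever is still at rest and the sections are in the hopper (value of joint catch above 1.2 rad and value of joint lever below 0.1 rad and height (world z) of section_1 between 0.058 and 0.16 m and x of section_1 in the frame of hopper between -0.045 and 0.045 m and y of section_1 in the frame of hopper between -0.045 and 0.045 m and height (world z) of section_2 between 0.058 and 0.16 m and x of section_2 in the frame of hopper between -0.045 and 0.045 m and y of section_2 in the frame of hopper between -0.045 and 0.045 m and height (world z) of section_3 between 0.058 and 0.16 m and x of section_3 in the frame of hopper between -0.045 and 0.045 m and y of section_3 in the frame of hopper between -0.045 and 0.045 m and height (world z) of section_4 between 0.058 and 0.16 m and x of section_4 in the frame of hopper between -0.045 and 0.045 m and y of section_4 in the frame of hopper between -0.045 and 0.045 m), for 0.1 s.
3. the lever is pulled to its stop (past 1.2 rad) by the robot's fingers (value of joint lever above 1.2 rad and contact force between the fingers and lever above 1.5 N), for 0.2 s.
At the end, for the whole second after the job is handed in: The robot still holds the lever (fingers press on the lever with more than 1.5 N), the lever is past 1.2 rad, the catch is back past 1.0 rad, and all four sections are at rest in the collecting tray under the hopper (origins within 52 mm of its centre along both sides, below z = 45 mm) (all of step 3 and value of joint catch above 1 rad and height (world z) of section_1 between 0 and 0.045 m and x of section_1 in the frame of hopper between -0.052 and 0.052 m and y of section_1 in the frame of hopper between -0.052 and 0.052 m and height (world z) of section_2 between 0 and 0.045 m and x of section_2 in the frame of hopper between -0.052 and 0.052 m and y of section_2 in the frame of hopper between -0.052 and 0.052 m and height (world z) of section_3 between 0 and 0.045 m and x of section_3 in the frame of hopper between -0.052 and 0.052 m and y of section_3 in the frame of hopper between -0.052 and 0.052 m and height (world z) of section_4 between 0 and 0.045 m and x of section_4 in the frame of hopper between -0.052 and 0.052 m and y of section_4 in the frame of hopper between -0.052 and 0.052 m and linear speed of each of section_1, section_2, section_3, section_4 below 0.03 m/s); the arm keeps its last pose, push and grip.
It fails at once if a bystander is moved more than 20 mm (distance of any of steel_disc, ring_sample, marker_pen from where it was at the start of the episode above 0.02 m).
It also fails if it takes over 61 s, if anything falls off the work surface, if the arm or the gripper's body presses on something with over 40 N, if the wrist force passes 120 N, or if a joint passes its speed limit or range.

## Working session

There is one attempt and no reset: what is moved stays moved. The work goes in short steps, each a Python script; the robot and the scene stay as the last script left them, time stands still between calls to the robot, and variables do not carry over. Pictures are saved under pics/ and viewed, at most 10 in all, crops included, and the job is handed in when it is done.

```bash
ls; mkdir -p pics; python3 - <<'E'
from rig import arm
import cv2,numpy as np
a=arm.snapshot("scene");b=arm.snapshot("top")
cv2.imwrite("pics/s0.png",a[:,:,::-1]);cv2.imwrite("pics/t0.png",b[:,:,::-1])
for n in("scene","top"):
    c=arm.get_calibration(n);print(n,np.round(c["intrinsics"],1).tolist(),np.round(c["cam_to_world"],3).tolist())
print(arm.grip_depth,arm.current_t(),np.round(arm.current_tool_rot(),3))
E
```

```text
pics
scene [[350.8, 0.0, 253.0], [0.0, 350.8, 188.5], [0.0, 0.0, 1.0]] [[-0.724, -0.523, 0.449, 0.179], [-0.689, 0.552, -0.469, 0.466], [-0.002, -0.649, -0.761, 0.766], [0.0, 0.0, 0.0, 1.0]]
top [[441.5, 0.0, 249.1], [0.0, 441.5, 187.7], [0.0, 0.0, 1.0]] [[0.02, -0.993, 0.112, 0.44], [-1.0, -0.02, 0.002, 0.063], [0.0, -0.112, -0.994, 1.38], [0.0, 0.0, 0.0, 1.0]]
0.0188 0.1 [[-0.974  0.228 -0.   ]
 [ 0.228  0.974 -0.001]
 [ 0.    -0.001 -1.   ]]
```

View pics/s0.png

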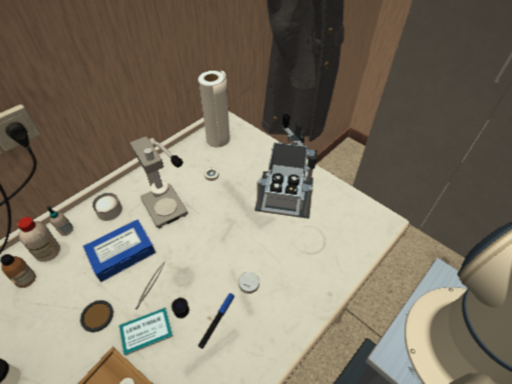

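View pics/t0.png

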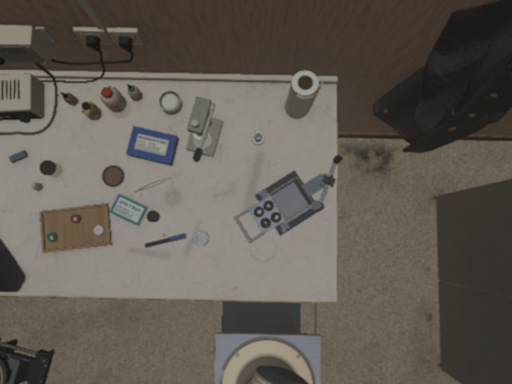

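The top view shows the hopper tube near (293,198), the pan with 4 discs near (266,213), its handle near (247,228) and the knob near (337,158). Next I'll zoom in on both.

```bash
python3 - <<'E'
import cv2
b=cv2.imread("pics/t0.png")[140:260,220:350];cv2.imwrite("pics/t0c.png",cv2.resize(b,None,fx=5,fy=5,interpolation=cv2.INTER_CUBIC)[:600,:650])
b=cv2.imread("pics/s0.png")[110:225,240:340];cv2.imwrite("pics/s0c.png",cv2.resize(b,None,fx=5,fy=5,interpolation=cv2.INTER_CUBIC))
E
```

```text
(no output)
```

View pics/t0c.png

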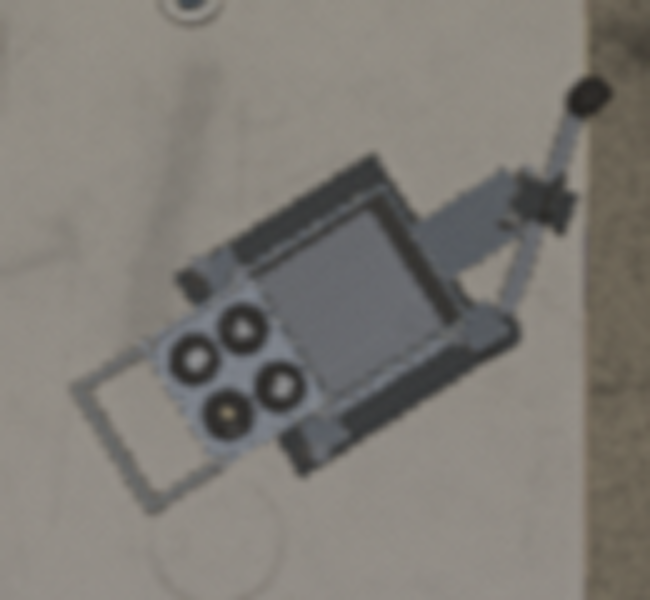

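View pics/s0c.png

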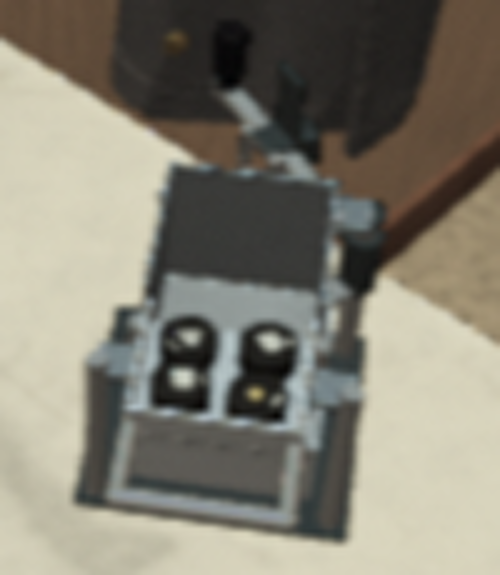

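The crops resolve the base corners, the handle bar ends and the knob. Next I'll fit the hopper pose (x, y, yaw) to these points.

```bash
cat > fit.py <<'E'
from rig import arm
import numpy as np
from scipy.optimize import least_squares
def ray(n,uv):
    c=arm.get_calibration(n);K=np.array(c["intrinsics"]);T=np.array(c["cam_to_world"])
    d=T[:3,:3]@np.linalg.solve(K,[*uv,1]);return T[:3,3],d
def onz(n,uv,z):
    o,d=ray(n,uv);return o+d*(z-o[2])/d[2]
E
python3 - <<'E'
from fit import *
top=[((178,275),(75,75,5)),((376,156),(75,-75,5)),((303,475),(-75,75,5)),
((80,389),(41,164,130)),((152,508),(-41,164,130)),((588,97),(26.3,-177,128))]
sc=[((80,503),(75,75,5)),((345,540),(-75,75,5)),((231,28),(26.3,-177,135)),((108,497),(41,164,130)),((298,522),(-41,164,130))]
P=[];H=[]
for n,L,o in(("top",top,(220,140)),("scene",sc,(240,110))):
    for (u,v),h in L:
        P.append(onz(n,((u+.5)/5-.5+o[0],(v+.5)/5-.5+o[1]),h[2]/1000));H.append(np.array(h)/1000)
P=np.array(P);H=np.array(H)
def res(p,full=0):
    c,s=np.cos(p[2]),np.sin(p[2]);q=H[:,:2]@np.array([[c,s],[-s,c]])+p[:2];return (q-P[:,:2]) if full else (q-P[:,:2]).ravel()
for i in (slice(0,6),slice(6,11),slice(0,11)):
    HH,PP=H,P;H,P=H[i],P[i]
    r=least_squares(res,[.4,0,.2],loss="soft_l1",f_scale=.003);print(r.x.round(4));print((res(r.x,1)*1000).round(1).tolist());H,P=HH,PP
for n,uv,z in (("top",(201,238),.016),("top",(258,138),.014)): print(onz(n,uv,z).round(3))
E
```

```text
[ 0.5517 -0.0556  0.5773]
[[-0.2, 1.9], [3.8, -0.5], [-3.0, -0.2], [0.8, 2.2], [-1.9, -0.5], [0.9, -3.4]]
[ 0.5531 -0.0554  0.5866]
[[4.5, 0.9], [-1.1, -2.9], [-0.9, 0.9], [-2.0, -1.2], [1.1, 1.8]]
[ 0.5523 -0.0555  0.5816]
[[-0.0, 2.1], [4.6, 0.1], [-2.4, -0.5], [0.8, 2.1], [-1.7, -0.9], [2.1, -2.8], [4.3, 0.7], [-1.7, -2.5], [-2.3, 0.2], [-1.9, -1.0], [1.0, 2.3]]
[0.436 0.21  0.016]
[0.752 0.041 0.014]
```

Both cameras agree: hopper at (0.552, -0.056), yaw about 0.58. That is outside the stated 0.08–0.38, so I'll check it independently with the wrist camera close up.

```bash
cat >> fit.py <<'E'
import cv2
def Rt(yaw):  # tool down, closing axis (y) at world angle yaw
    z=np.array([0,0,-1.]);y=np.array([np.cos(yaw),np.sin(yaw),0]);return np.column_stack([np.cross(y,z),y,z])
def pick(p,yaw):  # of the two half turns, the one with the smaller last joint
    best=None
    for k in(0,np.pi,-np.pi):
        R=Rt(yaw+k);q=arm.solve_ik(p,R)
        if q is not None:
            s=abs(np.array(q)-arm.current_joint_positions()).max()+ (500 if abs(q[5])>160 else 0)
            if best is None or s<best[0]:best=(s,R,q)
    return best
E
python3 - <<'E'
from fit import *
c=[.50,0,.36]
s,R,q=pick(c,.58+np.pi/2);print(np.round(q,1))
arm.move_to(c,R)
k=arm.get_calibration("wrist");im=arm.snapshot("wrist");cv2.imwrite("pics/w1.png",im[:,:,::-1])
np.savez("w1.npz",K=k["intrinsics"],T=k["cam_to_world"]);print(np.round(k["intrinsics"],1).tolist(),np.round(k["cam_to_world"],3).tolist(),arm.current_t())
E
```

```text
[-6.8 11.2 80.5 -0.  88.3 49.9]
[[297.3, 0.0, 257.7], [0.0, 297.3, 193.6], [0.0, 0.0, 1.0]] [[0.55, -0.809, -0.206, 0.559], [-0.835, -0.533, -0.136, 0.038], [-0.0, 0.247, -0.969, 0.53], [0.0, 0.0, 0.0, 1.0]] 2.7
```

View pics/w1.png

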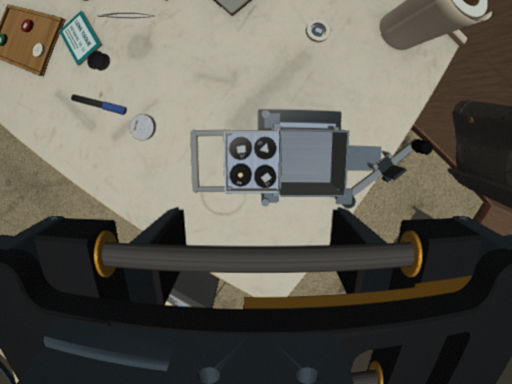

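The wrist view confirms the yaw: the handle runs vertical at column 194, rows 131–191, the mouth is near (313,162) and the knob near (421,146). A zoom will give finer points.

```bash
python3 - <<'E'
import cv2
b=cv2.imread("pics/w1.png")[100:215,182:442];cv2.imwrite("pics/w1c.png",cv2.resize(b,None,fx=3,fy=3,interpolation=cv2.INTER_CUBIC))
E
```

```text
(no output)
```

View pics/w1c.png

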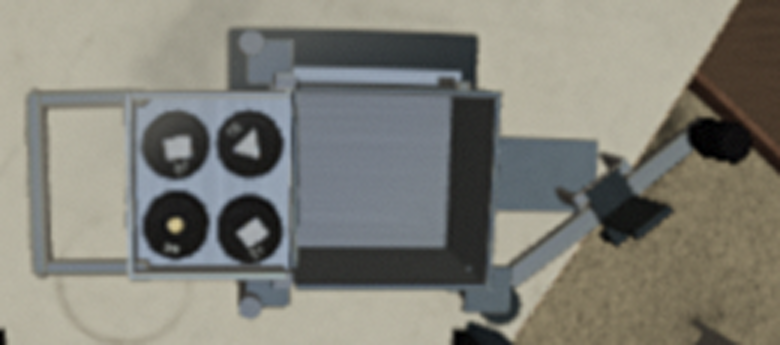

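```bash
python3 - <<'E'
from fit import *
w=np.load("w1.npz")
def wz(uv,z):
    u=(uv[0]+.5)/3-.5+182;v=(uv[1]+.5)/3-.5+100
    x=(u-w["K"][0,2])/w["K"][0,0];y=(v-w["K"][1,2])/w["K"][1,1];r=np.hypot(x,y)
    d=w["T"][:3,:3]@np.array([x/r*np.sin(r),y/r*np.sin(r),np.cos(r)]);o=w["T"][:3,3];return o+d*(z-o[2])/d[2]
L=[((36,97),(41,162,130)),((43,268),(-41,162,130)),((40,182),(0,162,130)),((499,93),(45,-45,150)),((491,287),(-45,-45,150)),((230,30),(75,75,5)),((477,37),(75,-75,5)),((640,225),(-13.7,-125.7,152)),((730,142),(26.3,-177,138))]
H=np.array([h for _,h in L])/1000;P=np.array([wz(u,h[2]/1000) for u,h in L])
def res(p):
    c,s=np.cos(p[2]),np.sin(p[2]);return H[:,:2]@np.array([[c,s],[-s,c]])+p[:2]-P[:,:2]
r=least_squares(lambda p:res(p).ravel(),[.55,-.05,.58],loss="soft_l1",f_scale=.003);print(r.x.round(4),(res(r.x)*1000).round(1).tolist())
print(P.round(3)[[2,7,8]].tolist())
E
```

```text
[ 0.5522 -0.0544  0.5786] [[0.1, 1.7], [-2.2, 0.9], [-2.0, 1.3], [0.6, -0.3], [-2.3, -0.5], [0.2, 2.8], [1.4, 0.4], [3.3, -7.5], [0.9, -4.4]]
[[0.466, 0.08, 0.13], [0.606, -0.16, 0.152], [0.67, -0.184, 0.138]]
```

Fit is consistent to about 2 mm: (0.5523, -0.055), yaw 0.579. Next I'll grip the handle and tip the pan.

```bash
cat >> fit.py <<'E'
X0=np.array([.5523,-.055]);YAW=.579
def W(x,y,z):  # H mm -> world m
    c,s=np.cos(YAW),np.sin(YAW);return np.array([X0[0]+(c*x-s*y)/1000,X0[1]+(s*x+c*y)/1000,z/1000])
def bar(t): return W(0,48+114*np.cos(t)-5*np.sin(t),125+114*np.sin(t)+5*np.cos(t)-14)
E
python3 - <<'E'
from fit import *
R=np.array(arm.current_tool_rot())
arm.grip(.030)
p=W(0,162,200);s,R,q=pick(p,YAW+np.pi/2);arm.move_to(p,R)
for t in np.linspace(0,1.25,6): assert arm.solve_ik(bar(t),R) is not None
arm.move_l(bar(0),feed=.1);print(np.round(arm.current_force(),1))
arm.grip(.006);print(arm.current_width(),arm.current_grasp_force(),np.round(arm.current_force(),1))
for t in np.linspace(0,1.25,11)[1:]:
    arm.move_l(bar(t),feed=.1);print(round(t,2),np.round(arm.current_force(),1),round(arm.current_width(),4))
arm.sleep(.6);print(arm.current_t())
a=arm.snapshot("scene");b=arm.snapshot("top")
a=cv2.resize(a[90:225,220:350],None,fx=3,fy=3,interpolation=cv2.INTER_CUBIC);b=cv2.resize(b[130:265,220:350],None,fx=3,fy=3,interpolation=cv2.INTER_CUBIC)
cv2.imwrite("pics/p1.png",np.hstack([a,b])[:,:,::-1])
E
```

```text
[-1.  -0.2  0.4]
0.009432837927232917 29.997950792312622 [-2.7  4.8  4.6]
0.12 [-1.6  5.8 -0.7] 0.0092
0.25 [-0.7  8.5  1.6] 0.0095
0.38 [-3.3 11.6  2.7] 0.0094
0.5 [-4.5 15.4  6.5] 0.0093
0.62 [-9.4 19.7 14.3] 0.0091
0.75 [-13.   24.2  24.5] 0.0091
0.88 [-13.6  19.7  27.5] 0.0098
1.0 [-13.5  14.3  30. ] 0.0091
1.12 [-9.7  8.2 24.8] 0.009
1.25 [-7.   4.4 19.8] 0.0091
9.4417
```

View pics/p1.png

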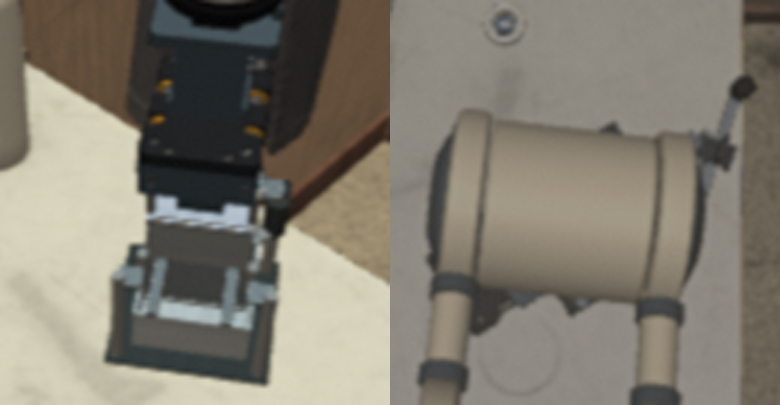

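The radial force pattern shows the pan followed the arc. In the scene view it stands up under the gripper, with its edge near (190,212). I'll lower it, release it, and look into the mouth with the wrist camera.

```bash
python3 - <<'E'
from fit import *
R=np.array(arm.current_tool_rot())
for t in (1.35,1.1,1.3,1.1,.85,.6,.4,.2,.03):
    arm.move_l(bar(t)+.0,feed=.12)
arm.grip(.030);p=np.array(arm.current_ee_pos());p[2]=.22;arm.move_l(p)
arm.move_to([.50,0,.36],R)
im=arm.snapshot("wrist");print(arm.current_t())
cv2.imwrite("pics/w2.png",cv2.resize(im[100:215,182:442],None,fx=3,fy=3,interpolation=cv2.INTER_CUBIC)[:,:,::-1])
E
```

```text
14.7
```

View pics/w2.png

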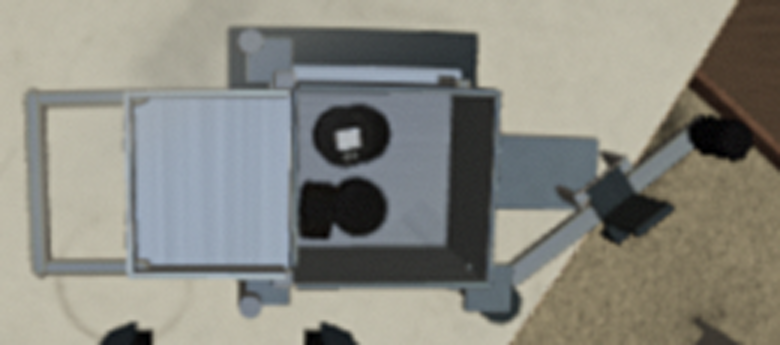

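All four sections are in the tube: two stacked near (350,135), two near (345,208). The pan is empty, so next is the catch.

```bash
python3 - <<'E'
from fit import *
arm.grip(0.0)
C=lambda d,z: W(-1+.793*d,-116+.609*d,z)
s,R,q=pick(C(-50,230),YAW+np.arctan2(.609,.793));print(np.round(q,0))
arm.move_to(C(-50,230),R);arm.move_l(C(-50,131),feed=.12)
for d,z in((-20,131),(0,131),(20,129),(34,126),(42,124)):
    arm.move_l(C(d,z),feed=.06);print(d,np.round(arm.current_force(),1))
arm.move_l(C(30,200),feed=.12);arm.grip(.06)
s,R,q=pick([.50,0,.36],YAW+np.pi/2);arm.move_to([.50,0,.36],R)
im=arm.snapshot("wrist");print(arm.current_t())
cv2.imwrite("pics/w3.png",cv2.resize(im[100:215,182:442],None,fx=3,fy=3,interpolation=cv2.INTER_CUBIC)[:,:,::-1])
E
```

```text
[-24.  28.  75.  -0.  77.  85.]
-20 [ 0.4  0.4 -0.1]
0 [ 0.5 -0.4  0.2]
20 [-0.3 -0.9  0.1]
34 [-1.  -0.7 -0. ]
42 [-0.5 -1.1 -0.6]
22.3583
```

View pics/w3.png

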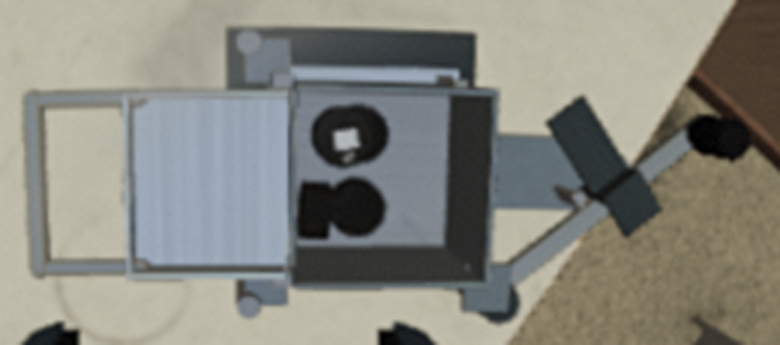

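The catch is fully laid over, its tab running from (600,190) to (565,105), and the sections are unchanged. Next I'll grip the knob and pull.

```bash
python3 - <<'E'
from fit import *
a0=np.arctan2(-.793,.609)
K=lambda t,z=105: W(-62+145*np.cos(a0-t),-62+145*np.sin(a0-t),z)
s,R,q=pick(K(0,220),YAW);print(np.round(q,0))
for t in np.linspace(0,1.33,6): assert arm.solve_ik(K(t),R) is not None
arm.move_to(K(0,220),R);arm.move_l(K(0),feed=.1);print(np.round(arm.current_force(),1))
arm.grip(.015);print(arm.current_width(),np.round(arm.current_force(),1))
for t in np.linspace(0,1.31,11)[1:]:
    arm.move_l(K(t),feed=.08);print(round(t,2),np.round(arm.current_force(),1),round(arm.current_width(),4))
arm.sleep(1);print(arm.current_grasp_force(),arm.current_t())
k=arm.get_calibration("wrist");im=arm.snapshot("wrist");a=arm.snapshot("scene");b=arm.snapshot("top")
f=lambda i:cv2.resize(i,(390,405),interpolation=cv2.INTER_CUBIC)
cv2.imwrite("pics/p2.png",np.hstack([f(im[60:330,100:360]),f(b[130:265,220:350])])[:,:,::-1])
E
```

```text
[-21.  34.  65.  -0.  81. 126.]
[ 0.5 -0.4  0.3]
0.02117025003970034 [ 2.4  1.3 -1.6]
0.13 [ 7.9  0.2 -5.1] 0.0212
0.26 [13.7 -2.6 -7.6] 0.0209
0.39 [12.4 -4.3 -6.3] 0.021
0.52 [11.7 -4.3 -5.2] 0.0213
0.66 [ 9.8 -3.5 -3.9] 0.0217
0.79 [ 9.1 -2.3 -2.9] 0.0213
0.92 [ 7.3 -1.9 -2.8] 0.0211
1.05 [ 7.3 -2.  -2.2] 0.0209
1.18 [ 8.6 -0.9 -2.9] 0.0214
1.31 [ 8.  -1.  -2.9] 0.0211
29.999701966589782 30.425
```

View pics/p2.png

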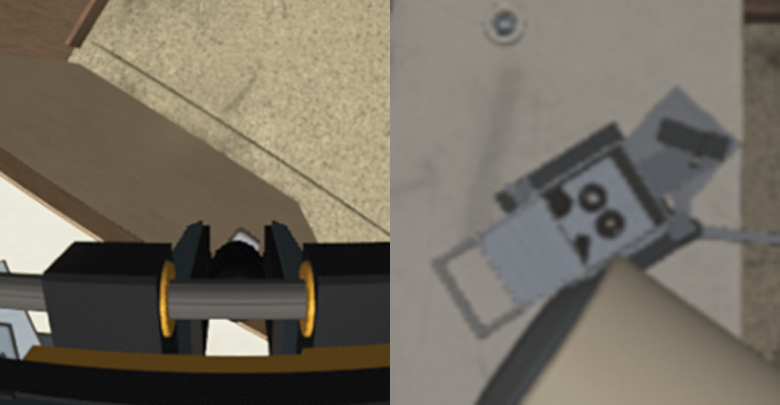

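The gate is swung clear, with its plate near (700,140). Dark discs show through the tube at (594,196) and (610,222), and two more near (560,203) and (583,250), partly hidden. Next I'll check their positions numerically, and that they are at rest.

```bash
python3 - <<'E'
from fit import *
b=arm.snapshot("top").astype(int);arm.sleep(.5);b2=arm.snapshot("top").astype(int)
print("diff",abs(b-b2)[175:240,260:315].max())
c,s=np.cos(YAW),np.sin(YAW)
for u,v in((594,196),(610,222),(560,203),(583,250)):
    uv=((u-390)/3+220,(v)/3+130)
    for z in(.023,.085):
        d=onz("top",uv,z)[:2]-X0;print((u,v),z,np.round([(c*d[0]+s*d[1])*1000,(-s*d[0]+c*d[1])*1000],0))
p=np.array(arm.current_ee_pos());d=p[:2]-X0;h=np.array([c*d[0]+s*d[1],-s*d[0]+c*d[1]])*1000+62
print("lever",np.arctan2(-.793,.609)-np.arctan2(h[1],h[0]),np.hypot(*h),arm.current_t())
m=(b.max(2)<50).astype(np.uint8);n,l,st,ce=cv2.connectedComponentsWithStats(m[170:235,255:310])
print([(x.tolist(),y.round(0).tolist()) for x,y in zip(st[1:],ce[1:]) if x[4]>8])
E
```

```text
diff 4
(594, 196) 0.023 [ 16. -11.]
(594, 196) 0.085 [14. -3.]
(610, 222) 0.023 [-15. -10.]
(610, 222) 0.085 [-16.  -2.]
(560, 203) 0.023 [29. 23.]
(560, 203) 0.085 [26. 29.]
(583, 250) 0.023 [-24.  29.]
(583, 250) 0.085 [-25.  35.]
lever 1.300645090459074 145.61241859350173 31.175
[([17, 23, 8, 9, 38], [21.0, 27.0]), ([29, 27, 6, 3, 9], [32.0, 28.0]), ([35, 31, 7, 7, 17], [37.0, 34.0]), ([28, 39, 3, 6, 11], [29.0, 41.0])]
```

```bash
python3 -c "
from rig import arm
print(arm.current_grasp_force(),arm.sign_off())"
```

```text
the job is handed in; nothing more can be done
29.99967133619066 None
```

The job is handed in (no verdict was returned): all four sections appear at rest in the collecting tray, the catch is laid right over, and the lever is held at about 1.30 rad with a 30 N grip.

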